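Take the stray bolt out of the dowel case

ROBOT

A 6-joint arm with a two-finger parallel gripper is mounted at the origin on a cart in front of the work surface, level with it; the furniture and walls round the work are solid. World frame = base frame: x ahead of the robot, y to its left, z up, the work surface at z = 0. Lengths are in mm, angles in rad, forces in N, time in s.
With the tool pointing down it reaches from about 275 to 825 mm from the base axis. Payload 5.2 kg.
Tool frame: the origin (TCP) lies at the very end of the fingers, on their centre line; the grasp point (between the pads) lies 19 mm behind it; z points along the fingers, y is the line along which they close (so a half turn about z gives the same grasp; the last joint's range is limited). The gripper opens to 93 mm and grips with 3 to 60 N. Pads are 15 mm wide; open, the fingers measure 128 mm over their backs; the gripper's body (75 mm by 188 mm) begins 65 mm behind the grasp point.
Start: joints at [-1.545, 0.259, 1.535, -0, 1.348, -0.203], TCP at [124.766, -535.666, 218.653] pointing down, gripper open.
Joint ranges: [-3.14, 3.14], [-0.91, 2.08], [0.19, 2.58], [-1.22, 4.36], [0.22, 2.71], [-3.12, 3.12]. Speed limits (rad/s): [2.57, 2.57, 3.14, 3.14, 3.14, 3.14].

INTERFACE

Orientations are given as [roll, pitch, yaw] about the fixed x, y, z axes, in that order (R = Rz(yaw) Ry(pitch) Rx(roll)).
In Python, from bench import robot gives the robot as it stands. The module is installed in compiled form; this text tells all that it offers. Calls block until the motion is done:
- robot.move_ptp(position, orientation): joint-space move of the TCP to a pose.
- robot.move_linear(position, ori=None, speed=150, f_stop=None): straight line of the TCP; ori=None keeps the orientation; speed is the mean speed in mm/s. With f_stop (N) it stops when the force on the tool has changed by that much, and returns True; else False.
- robot.move_j(angles): joint-space move.
- robot.move_gripper(opening): opening from 0.0 (shut) to 1.0 (fully open); the grip force is fixed at half the most; returns when the fingers have stopped.
- robot.sleep(seconds).
- robot.inverse_kinematics(position, orientation): joint angles nearest the present ones, or None.
- robot.get_image(name): name is "side" or "top"; returns a dict with "img" (384x512x3 uint8, blue, green, red), "fovy" (degrees; the focal length in pixels is half the picture's height over the tangent of half this angle, whatever the lens; pixels are square), "cx", "cy" (the principal point, pixels), "eye" and "orientation" of the camera in the world. Camera axes: x right, y down, z forward; pixel columns grow to the right and rows downward; lengths in mm; the calibration is good to about 2 mm. A picture is of the moment at which its call begins. There is no depth.
A pose or a line that the arm cannot do raises robot.MotionError and nothing moves.
- robot.hand_in(): hands the job in; it is judged then, once.
Readings, each from a call of its own:
- robot.current_t(): time.
- robot.current_qpos(): joint angles.
- robot.current_joint_vel(): joint speeds.
- robot.current_joint_efforts(): joint torques, N m.
- robot.current_tcp_pos(): TCP position.
- robot.current_eef_rot(): TCP orientation.
- robot.current_contact_force(): force on the tool from outside, world axes, zero at the start.
- robot.current_ft_torque(): the same for the moment, N m.
- robot.current_gripper_width(): opening from 0.0 (shut) to 1.0 (fully open).
- robot.current_finger_force(): force on a finger pad.
Only numpy, scipy, OpenCV 4.12 (cv2) and the standard library are available. Lean on these libraries where they do the work, as an engineer would, in place of code of your own. Each camera call takes 0.05 s, during which the arm holds its last target. There are 200 camera calls.

TASK

The grey hinged case should hold nothing but dowel pins, as its layout plate shows, but a hex bolt has been packed in one of the cradles. Open the lid all the way to its stop, take the bolt out and lay it in the tin parts tray without disturbing the dowels or the things standing round about, then close the lid and only then press the round locking plunger on it firmly down until its shoulder sits flush on its collar.

Things in the scene. Friction and masses are not known exactly. Their poses are not given: they have to be found in the camera images.
- case: grey painted sheet-metal case fixed to the bench, 160 mm (its x) by 226 mm (its y, to the left), 5 mm walls 44 mm high, inside floor 4 mm up. Origin: centre of its underside; x points from the front (tab) to the hinge. Opened, the lid leans over the cradles 30 degrees from vertical: a gripper pointing straight down hits it; tilt the tool 30 to 45 degrees, fingertips down and towards the hinge
- cradle_row (a point): middle of the row of four wooden cradles, at seat height: case x = +25 mm, 24 mm above the bench. Cradles at case y = +72, +24, -24, -72 mm, each two saddles 17 mm before and behind the row line (4 mm thick in x, 18 mm wide in y) with 4 mm high cheeks 12 mm apart; between and beside the saddles it is free down to the floor
- lid (a joint): lid angle, 0 shut, 1.05 rad open at its stop, opening upward about the far rim. A stiff hinge (0.45 N m, plus up to 0.3 for the weight) keeps it where it is left. It may start slightly ajar. Lid 160 mm from hinge to front edge, 226 mm wide, 7 mm thick
- lid_hinge (a point): middle of the hinge line (along case y), 80 mm along case x and 44 mm above the bench. A point of the lid that is a from the hinge towards the front and b above the hinge plane lies at x = -a cos(lid) + b sin(lid), z = a sin(lid) + b cos(lid) from here, x along case x
- tab (a point): middle of the steel pull tab: 24 mm wide (case y), 9 mm thick, standing 41 mm forward of the lid in its plane. This point lies at half thickness, 24 mm from the lid edge: a = 184 mm, b = 4.5 mm from the hinge. Pinch it across its width; it pivots between the pads as the lid turns
- lock (a joint): travel of the locking plunger square to the lid: 0 standing up (unlocked), 0.006 m down with its shoulder on the collar, where it is solid. Needs about 9 N to move and does not spring back
- lock_top (a point): centre of the top of the plunger head, a steel disc 26 mm across and 6 mm thick on the middle line of the lid: a = 130 mm, b = 23.5 mm when up, 17.5 mm when down. Under it a round collar 34 mm across, 4 mm high
- hex_bolt: steel hex bolt 51 mm long, about 50 g, lying level in one of the four cradles (which one varies). Origin: underside of its shank, at the middle of the cradle; x runs along it from head to tip, along case x. Shank 10 mm thick, axis 5 mm above the origin, x = -20 to +23 mm; head 18 mm across, x = -27 to -20 mm, towards the case front
- dowel_a: ground steel dowel pin, plain round bar 10 mm thick and 50 mm long, lying level in one of the case's four cradles (which one varies); belongs there. Origin: middle of its underside, 24 mm above the bench; its y axis runs along it
- dowel_b: ground steel dowel pin, plain round bar 10 mm thick and 50 mm long, lying level in one of the case's four cradles (which one varies); belongs there. Origin: middle of its underside, 24 mm above the bench; its y axis runs along it
- dowel_c: ground steel dowel pin, plain round bar 10 mm thick and 50 mm long, lying level in one of the case's four cradles (which one varies); belongs there. Origin: middle of its underside, 24 mm above the bench; its y axis runs along it
- parts_tray: rusty folded tin tray, fixed, 128 mm (x) by 203 mm (y), walls 2 mm thick and 24 mm high, floor 2 mm up. Origin: centre of its underside. A red spring and a short dowel already lie in it near its -y end (y about -75 mm); the rest is empty and is where the bolt goes
- v_block: grey vee block 46 x 44 x 36 mm standing loose to the right of the case, bystander to leave alone; origin: centre of its underside
- micrometer: micrometer 44 x 141 x 13 mm lying loose to the left of the case, bystander to leave alone; origin: centre of its underside
There are look-alikes about, which are no part of the job. Leave any blue look-alike of the parts_tray alone.

How it is judged:
By the outcome, as a careful person would: the job done as asked, in the order asked, and still so for the second after the job is handed in, with the robot touching nothing.
It also fails if it takes over 70 s, if anything falls off the work surface, if the arm or the gripper's body presses on something with over 40 N, if the wrist force passes 120 N, or if a joint passes its speed limit or range.

## Working session

There is one attempt and no reset: what is moved stays moved. The work goes in short steps, each a Python script; the robot and the scene stay as the last script left them, time stands still between calls to the robot, and variables do not carry over. Pictures are saved under pics/ and viewed, at most 10 in all, crops included, and the job is handed in when it is done.

```bash
mkdir -p pics
cat > h.py <<'E'
import numpy as np, cv2
from scipy.spatial.transform import Rotation as R
from bench import robot
def cam(n):
    return robot.get_image(n)
def info(c): return {k:c[k] for k in c if k!='img'}
E
python3 - <<'E'
from h import *
for n in ('top','side'):
    c=cam(n); print(n,info(c)); cv2.imwrite(f'pics/{n}0.png',cv2.resize(c['img'],(800,600),interpolation=cv2.INTER_CUBIC))
    np.save(f'{n}0.npy',c['img'])
E
```

```text
top {'fovy': 45.38324434417264, 'cx': 258.9652514515422, 'cy': 195.0633083931459, 'eye': array([ 370.4387557 , -190.84249499, 1561.10706586]), 'orientation': array([-3.02430549, -0.00372692, -1.56667148])}
side {'fovy': 53.4818358445577, 'cx': 256.3833158739642, 'cy': 193.6484426616365, 'eye': array([-416.33438565,  280.1530576 ,  936.27413398]), 'orientation': array([-2.24053984e+00, -1.69383412e-03, -2.02119046e+00])}
```

View pics/top0.png

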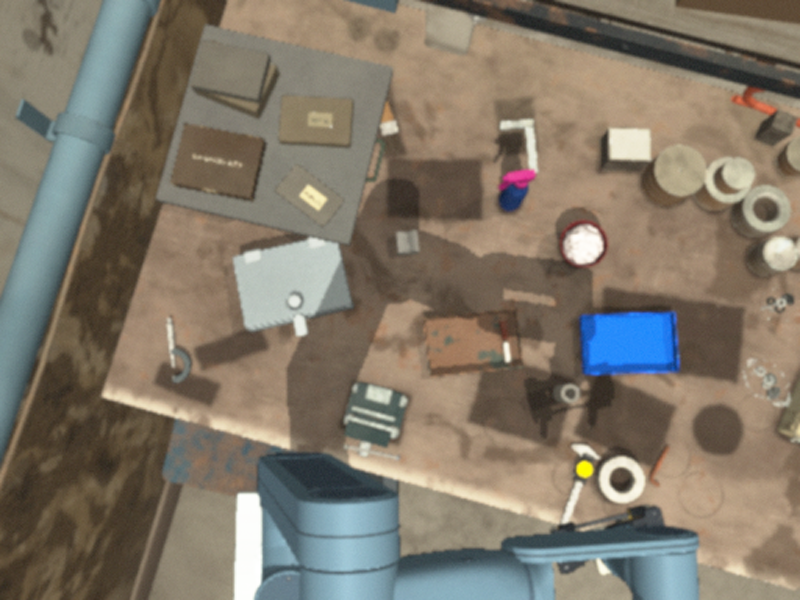

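View pics/side0.png

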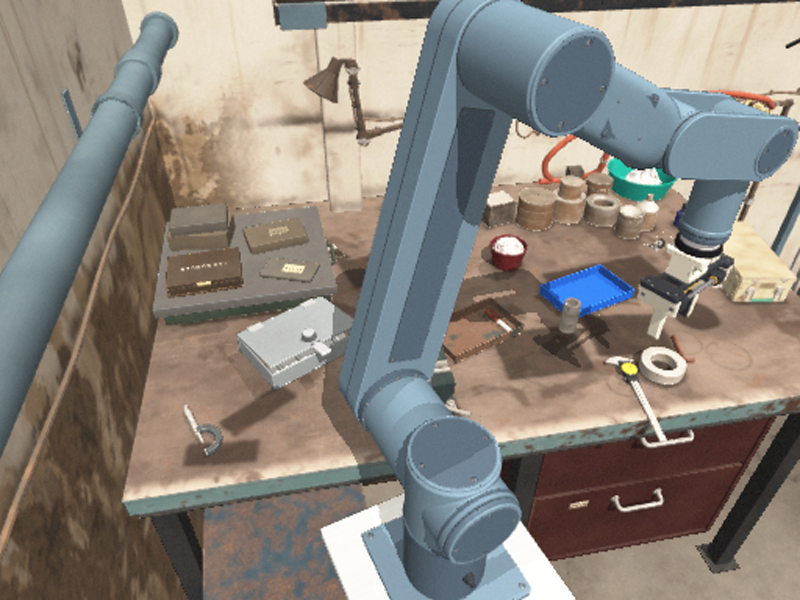

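Top view: the case is at (293,284), its tab at (301,326) pointing towards the robot, and its plunger at (294,299). The two tray candidates are the rusty tin tray at (470,343) and the blue one at (630,343). The rusty one fits the description. The vee block is at (407,242) and the micrometer at (178,350). I'll confirm these in an enlarged crop.

Run:
```python
from h import *
im=np.load('top0.npy'); cv2.imwrite('pics/topc.png',cv2.resize(im[140:260,145:305],None,fx=5,fy=5,interpolation=cv2.INTER_CUBIC)[:, :800])
im=np.load('side0.npy'); cv2.imwrite('pics/sidec.png',cv2.resize(im[180:255,145:235],None,fx=8,fy=8,interpolation=cv2.INTER_CUBIC))
```

```text
(no output)
```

View pics/topc.png

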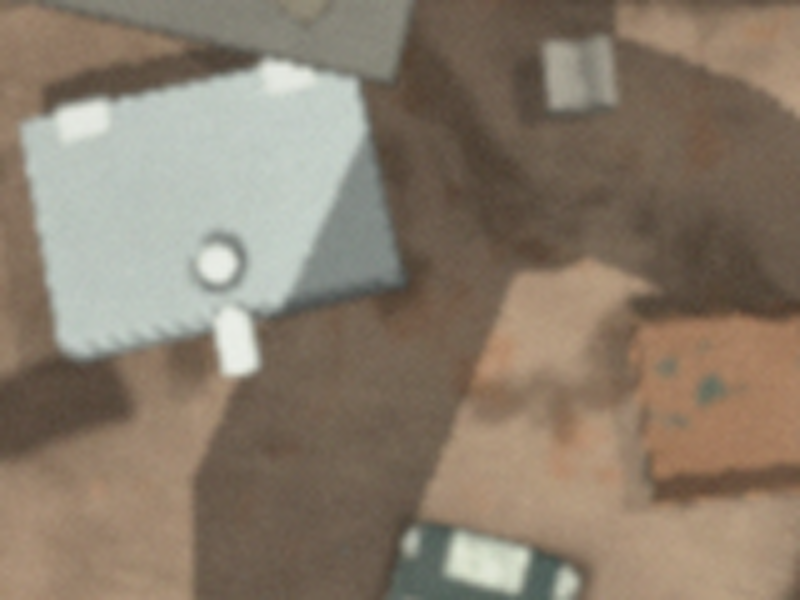

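View pics/sidec.png

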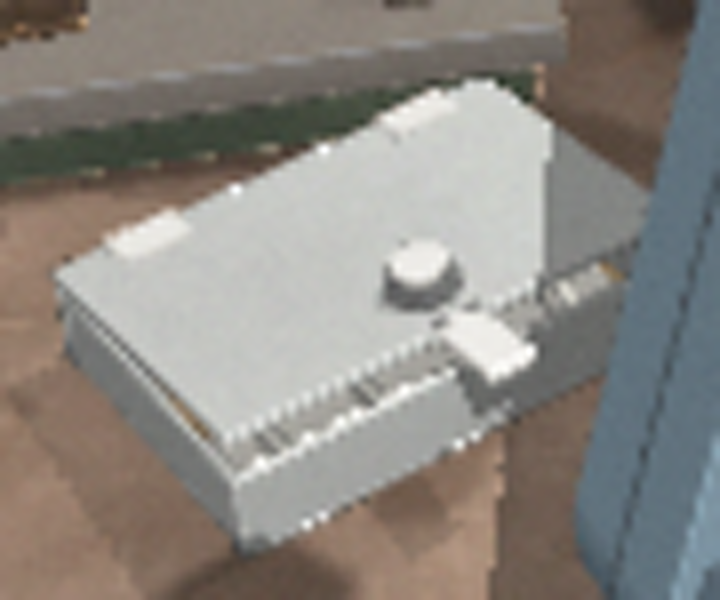

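The crops confirm the rusty tray (walls about 198 mm long, spring and pin at its right end). They also show the lid slightly ajar, with a dark gap at the front edge. Next I'll fit the case pose and lid angle from both pictures.

```bash
cat >> h.py <<'E'
from scipy.optimize import least_squares
def proj(c,P):
    Rm=R.from_euler('xyz',c['orientation']).as_matrix(); q=(np.atleast_2d(P)-c['eye'])@Rm
    f=192/np.tan(np.radians(c['fovy'])/2); return q[:,:2]/q[:,2:]*f+[c['cx'],c['cy']]
def ray(c,uv,z):
    Rm=R.from_euler('xyz',c['orientation']).as_matrix(); f=192/np.tan(np.radians(c['fovy'])/2)
    d=Rm@np.array([(uv[0]-c['cx'])/f,(uv[1]-c['cy'])/f,1]); return c['eye']+d*(z-c['eye'][2])/d[2]
def lidpt(a,b,y,l): return [80-a*np.cos(l)+b*np.sin(l),y,44+a*np.sin(l)+b*np.cos(l)]
def toW(p,P): 
    P=np.atleast_2d(P); c,s=np.cos(p[2]),np.sin(p[2])
    return np.c_[p[0]+c*P[:,0]-s*P[:,1],p[1]+s*P[:,0]+c*P[:,1],P[:,2]]
E
python3 - <<'E'
from h import *
T,S=cam('top'),cam('side')
L=[(0,7,113),(0,7,-113),(160,7,-113),(160,7,113),(201,9,12),(201,9,-12),(130,23.5,0)]
ut=np.array([(22,124),(357,80),(405,285),(65,357),(225,378),(258,370),(217,262)])/5+[145-.4,140-.4]
us=np.array([(58,278),(228,440),(490,380),(537,350),(422,258),(245,548),(237,478)])/8+[145-.44,180-.44]
def res(p):
    A=[lidpt(a,b,y,p[3]) for a,b,y in L]
    B=[A[0],A[3],A[4],A[5],A[6],[-80,113,0],[-80,113,44]]
    return np.r_[(proj(T,toW(p,A))-ut),(proj(S,toW(p,B))-us)].ravel()
r=least_squares(res,[500,50,.2,.1],loss='soft_l1');print(r.x);print(r.fun.reshape(-1,2).round(1) if 0 else res(r.x).reshape(-1,2).round(1))
ur=np.array([(424,318),(515,311),(521,369),(430,376)])/1.5625-.2
C=[(64,101.5,24),(64,-101.5,24),(-64,-101.5,24),(-64,101.5,24)]
q=least_squares(lambda p:(proj(T,toW(p,C))-ur).ravel(),[300,-300,0.]);print(q.x,q.fun.round(1))
for n,uv in (('green',(360,385)),('green2',(405,440)),('vise',(350,450)),('vblock',(407,242)),('greyplate corner',(350,240)),('micro',(178,350)),('bottle',(515,185))): print(n,ray(T,np.array(uv)/1.5625,30).round())
p=np.r_[r.x[:3]]; print('tab',toW(p,lidpt(184,4.5,0,r.x[3])))
E
```

```text
[5.95847516e+02 4.31425283e+01 2.10791114e-01 1.09532172e-01]
[[ 0.3 -0.4]
 [-0.2 -5.2]
 [-0.9 -0.7]
 [-0.9 -1. ]
 [-0.4  0.5]
 [ 0.3  0.6]
 [ 0.4  1.1]
 [ 0.1 -1.5]
 [-0.2 -0.1]
 [ 0.2 -0.5]
 [ 0.5  0.2]
 [ 0.3  0.3]
 [ 0.7  1.4]
 [-0.1  0.8]]
[ 4.69677115e+02 -3.41102753e+02  8.56392159e-02] [-0.7 -0.3  1.  -0.7  1.   0.2 -1.3  0.7]
green [ 379. -102.   30.]
green2 [ 265. -198.   30.]
vise [244. -82.  30.]
vblock [ 688. -200.   30.]
greyplate corner [692. -77.  30.]
micro [452. 287.  30.]
bottle [ 817. -437.   30.]
tab [[495.70874755  21.71587222  68.58667808]]
```

Fit is good: residuals are under 1.5 px, apart from the one hinge corner hidden by the overhanging plate. The case is at (596,43) with yaw 0.211 and the lid at about 0.11 rad. I'll go to the tab and check from near before closing on it.

```bash
cat >> h.py <<'E'
CASE=np.array([595.8,43.1,.2108]); TRAY=np.array([469.7,-341.1,.0856])
def pose(p,G,t,s,flip=1):
    """TCP s mm beyond point G (frame p) along tool axis, tilted t (tips toward +x of p)"""
    z=np.array([np.sin(t),0,-np.cos(t)]); y=np.array([0,flip,0.]); x=np.cross(y,z)
    M=R.from_euler('z',p[2]).as_matrix()@np.c_[x,y,z]
    return toW(p,np.array(G)+s*z)[0], R.from_matrix(M).as_euler('xyz')
def tab(l,t=0.,s=14,flip=1,dy=0): return pose(CASE,lidpt(184,4.5,dy,l),t,s,flip)
def st(m=''): print(m,round(robot.current_t(),2),robot.current_tcp_pos().round(1),'F',robot.current_contact_force().round(1),'w',round(robot.current_gripper_width(),3))
def save(n,name,uv,wh,k):
    c=cam(n);u,v=int(uv[0]-wh[0]/2),int(uv[1]-wh[1]/2);u,v=max(u,0),max(v,0)
    print(name,'offset',u,v,'x',k);cv2.imwrite(f'pics/{name}.png',cv2.resize(c['img'][v:v+wh[1],u:u+wh[0]],None,fx=k,fy=k,interpolation=cv2.INTER_CUBIC))
E
python3 - <<'E'
from h import *
robot.move_gripper(.6)
for f in (1,-1):
    p,o=tab(.11,flip=f); print(f,robot.inverse_kinematics(p,o))
p0=robot.current_eef_rot();print(p0)
best=min((1,-1),key=lambda f:abs(robot.inverse_kinematics(*tab(.11,flip=f))[5])); print(best)
p,o=tab(.11,flip=best)
robot.move_ptp(p+[0,0,120],o); robot.move_linear(p+[0,0,25]); st()
save('side','tab1',(205,222),(130,97),6)
E
```

```text
1 [-1.81520054e-01  3.41582538e-01  1.87270314e+00 -4.44089210e-16
  9.27306972e-01 -1.96311638e+00]
-1 [-1.81520054e-01  3.41582538e-01  1.87270314e+00 -4.44089210e-16
  9.27306972e-01  1.17847627e+00]
[3.14157698e+00 4.22586940e-05 2.28829148e-01]
-1
 4.15 [496.3  21.4  80.2] F [-0.2  0.2 -0.2] w 0.603
tab1 offset 140 173 x 6
```

View pics/tab1.png

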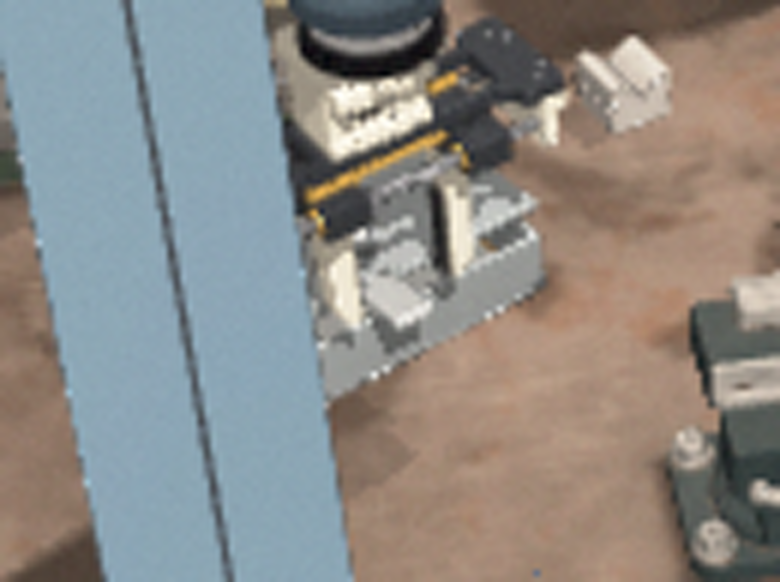

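The fingers at (345,290) and (455,230) straddle the tab at (395,295), and the vee block is clear of them. Descend, pinch and swing the lid.

```bash
cat >> h.py <<'E'
def swing(l0,l1,n,t=0.,dy=0,flip=-1,speed=100):
    for l in np.linspace(l0,l1,n+1)[1:]:
        robot.move_linear(*tab(l,t,flip=flip,dy=dy),speed=speed)
E
python3 - <<'E'
from h import *
p,o=tab(.11,flip=-1)
print(robot.move_linear(p,speed=60,f_stop=10)); st('down')
robot.move_gripper(.0); st('grip')
swing(.11,.3,2); st('.3')
swing(.3,.9,5); st('.9')
E
```

```text
False
down 4.77 [495.4  21.7  54.3] F [-0.4  0.2  0.6] w 0.6
grip 5.38 [495.7  21.7  54.8] F [-0.1 -0.2 -0.1] w 0.253
.3 6.03 [503.2  23.5  88.6] F [-0.4  1.6 -0.3] w 0.255
.9 7.87 [565.7  38.2 177. ] F [-2.4  7.4  0.8] w 0.259
```

Run:
```python
from h import *
swing(.9,1.04,2); st('1.04')
for l in (1.06,1.08,1.10):
    s=robot.move_linear(*tab(l,flip=-1),speed=30,f_stop=12); st(l)
    if s: break
robot.move_gripper(.45); st('rel')
p,o=tab(1.05,flip=-1); robot.move_linear(p+[0,0,90],speed=200)
q=p-[200,0,-90]; robot.move_ptp(q+[0,-250,60],o)
st()
save('top','open',(190,180),(90,75),8)
save('side','opens',(200,215),(100,75),8)
```

```text
1.04 8.42 [586.4  43.1 190.8] F [-3.1  7.3  0.6] w 0.254
1.06 8.69 [588.4  43.6 191.9] F [-5.3  7.6 -1.3] w 0.254
1.08 8.97 [591.4  44.3 193.5] F [-5.8  6.2 -0.5] w 0.253
1.1 9.24 [593.4  44.8 194.6] F [-7.9  6.7 -1.9] w 0.258
rel 9.78 [596.6  42.9 196.2] F [-0.6 -0.7 -0.2] w 0.451
 11.6 [ 388.7 -208.1  341.3] F [ 0.5 -0.   0.3] w 0.449
open offset 145 142 x 8
opens offset 150 177 x 8
```

View pics/opens.png

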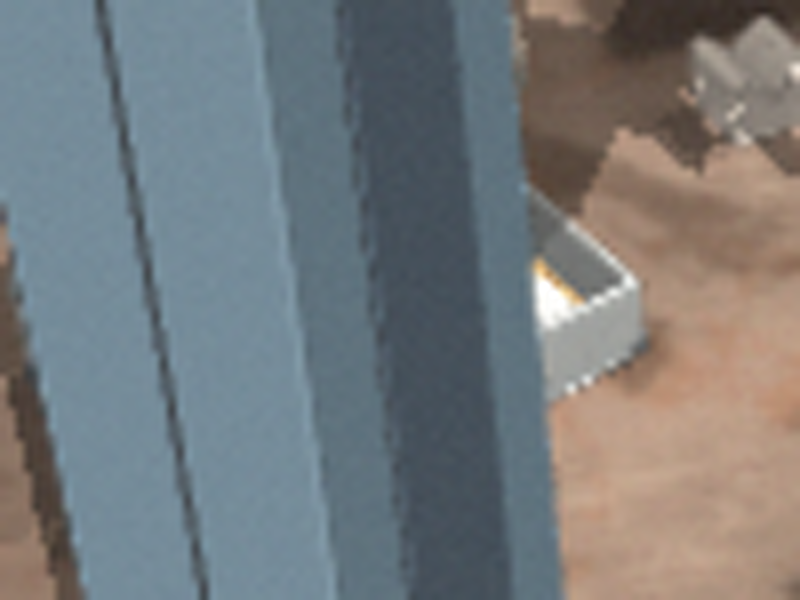

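View pics/open.png

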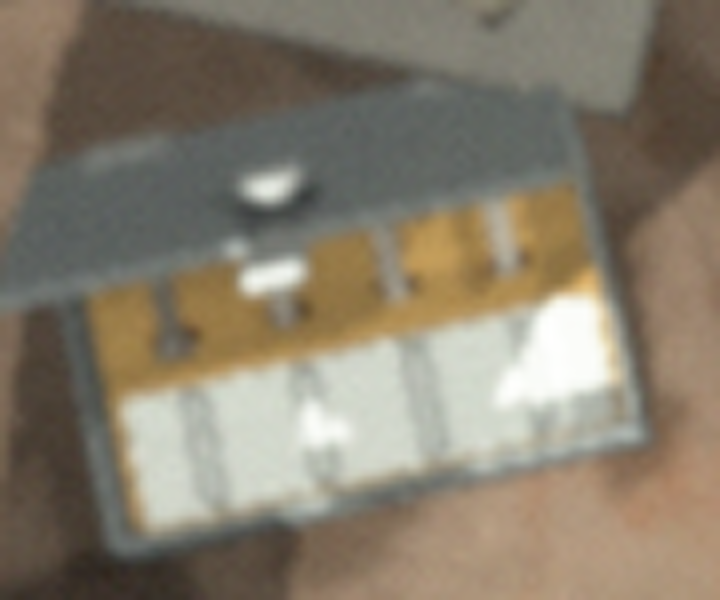

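The right-hand part of the case shows in the side view, but the arm hides the rest. In the top view the four pieces' front ends are at (175,345), (288,312), (395,290) and (508,265). The leftmost one seems to have a wider head. To confirm, I'll get the arm out of the way and check the lid angle too.

Run:
```python
from h import *
q=robot.current_qpos(); q[0]=-1.45; robot.move_j(q); st()
c=cam('side'); np.save('side2.npy',c['img']); a=cv2.resize(c['img'][180:242,150:233],(800,598),interpolation=cv2.INTER_CUBIC)
cv2.imwrite('pics/side2.png',a)
T=cam('top')
for l in (.95,1.0,1.05,1.1):
    P=[lidpt(201,4.5,0,l),lidpt(130,23.5,0,l),lidpt(160,7,113,l),lidpt(160,7,-113,l)]
    print(l,'top crop x8',((proj(T,toW(CASE,P))-[145,142]+.44)*8).round().tolist(),'side',((proj(c,toW(CASE,P))-[150,180]+.45)*9.64).round().tolist())
```

```text
12.86 [ 162.4 -410.   341.3] F [0.1 0.4 0.3] w 0.448
0.95 top crop x8 [[292.0, 335.0], [285.0, 210.0], [1.0, 341.0], [585.0, 221.0]] side [[406.0, 3.0], [338.0, 34.0], [77.0, 169.0], [654.0, -74.0]]
1.0 top crop x8 [[286.0, 311.0], [281.0, 193.0], [-5.0, 322.0], [580.0, 202.0]] side [[392.0, -22.0], [328.0, 20.0], [65.0, 149.0], [642.0, -92.0]]
1.05 top crop x8 [[279.0, 286.0], [277.0, 177.0], [-11.0, 303.0], [576.0, 182.0]] side [[377.0, -46.0], [319.0, 6.0], [54.0, 129.0], [631.0, -110.0]]
1.1 top crop x8 [[272.0, 261.0], [273.0, 160.0], [-16.0, 283.0], [571.0, 162.0]] side [[362.0, -70.0], [309.0, -7.0], [42.0, 110.0], [619.0, -127.0]]
```

View pics/side2.png

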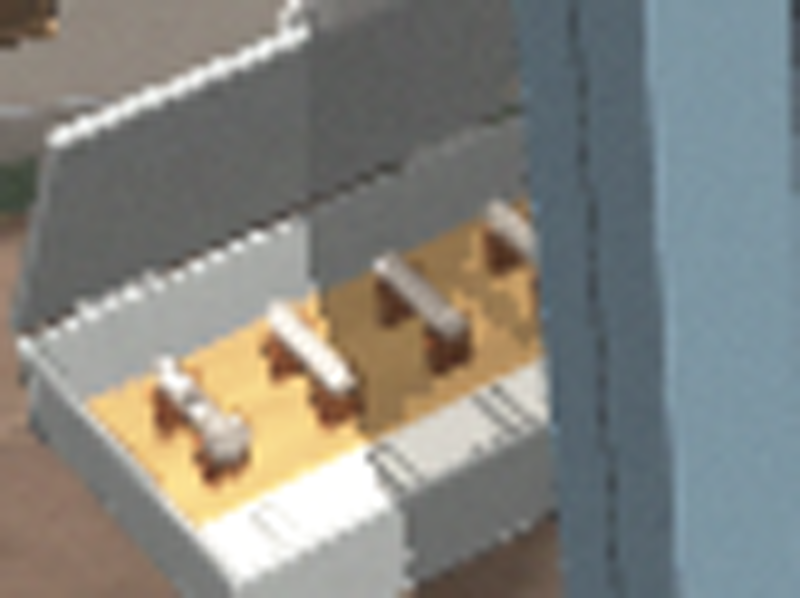

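The leftmost piece, with its flanged head at (230,440) and tip at (165,365), is the hex bolt. That puts it in the cradle at case y = +72. The other three, at (310,345), (425,295) and (515,230), are plain bars. The lid's front corner at (50,135) matches 1.05 rad, so it is at its stop. Next I'll check the bolt prediction and take it out.

Run:
```python
from h import *
c=cam('side');T=cam('top')
P=[[25-27,72,29],[25+23,72,29],[0,24,29],[50,24,29],[0,-24,29]]
print('side',((proj(c,toW(CASE,P))-[150,180]+.45)*9.64).round().tolist())
print('top',((proj(T,toW(CASE,P))-[145,142]+.44)*8).round().tolist())
t=np.radians(40)
G=[23,72,29]
for f in (1,-1):
    p,o=pose(CASE,G,t,9,f); print(f,p.round(1),robot.inverse_kinematics(p,o))
    p,o=pose(TRAY,[0,5,29],t,9,f); print(f,p.round(1),robot.inverse_kinematics(p,o))
```

```text
side [[240.0, 440.0], [175.0, 367.0], [354.0, 382.0], [288.0, 312.0], [467.0, 329.0]]
top [[181.0, 359.0], [159.0, 244.0], [292.0, 331.0], [270.0, 217.0], [404.0, 308.0]]
1 [608.9 119.5  22.1] [-0.10866558  0.42899853  2.22547367  2.30093065  0.27436956  2.14429812]
1 [ 475.  -335.6   22.1] [-1.23827636  0.47234053  2.11864538  1.16619843  0.74508713  2.41620593]
-1 [608.9 119.5  22.1] [-0.10866558  0.42899853  2.22547367  2.30093065  0.27436956 -0.99729454]
-1 [ 475.  -335.6   22.1] [-1.23827636  0.47234053  2.11864538  1.16619843  0.74508713 -0.72538672]
```

```bash
cat >> h.py <<'E'
T40=np.radians(40); BOLT=[24+2.3,72+2.3,29]
E
python3 - <<'E'
from h import *
for t in (35,40,45):
    print(t,[ (lambda q: None if q is None else q.round(2).tolist())(robot.inverse_kinematics(*pose(CASE,BOLT,np.radians(t),s,-1))) for s in (9,-60,-140)])
E
```

```text
35 [None, [-0.11, 0.24, 2.2, 0.99, 0.22, 0.32], [-0.16, 0.02, 2.22, 0.59, 0.38, 0.71]]
40 [[-0.1, 0.43, 2.22, 2.31, 0.27, -0.99], [-0.14, 0.25, 2.28, 1.82, 0.23, -0.53], [-0.21, 0.01, 2.33, 1.07, 0.3, 0.2]]
45 [[-0.12, 0.47, 2.28, 2.56, 0.43, -1.27], [-0.17, 0.28, 2.37, 2.32, 0.37, -1.06], [-0.26, 0.02, 2.44, 1.7, 0.33, -0.49]]
```

```bash
sed -i 's/T40=np.radians(40)/T40=np.radians(45)/' h.py
python3 - <<'E'
from h import *
p,o=pose(CASE,BOLT,T40,-140,-1)
robot.move_gripper(.32)
robot.move_ptp(p+[0,0,100],o); st('hi')
robot.move_ptp(p,o); st('pre')
for s in (-60,-25):
    print(robot.move_linear(pose(CASE,BOLT,T40,s,-1)[0],speed=80,f_stop=8)); st(s)
print(robot.current_joint_vel().round(2),robot.current_qpos().round(2))
c=cam('top'); cv2.imwrite('pics/near.png',cv2.resize(c['img'][142:217,145:235],None,fx=8,fy=8,interpolation=cv2.INTER_CUBIC))
c=cam('side'); a=cv2.resize(c['img'][180:242,150:233],(800,598),interpolation=cv2.INTER_CUBIC); cv2.imwrite('pics/nears.png',a)
E
```

```text
hi 15.74 [509.8  99.8 228.5] F [-0.3  0.  -0.3] w 0.319
pre 16.67 [509.8 100.2 128.5] F [ 0.3 -0.1  0.6] w 0.321
False
-60 17.82 [564.5 112.4  71.8] F [-0.3  0.5 -0.9] w 0.321
False
-25 18.41 [588.3 117.7  46.7] F [-0.8  0.1  1. ] w 0.319
[-0.   -0.01  0.01 -0.   -0.    0.  ] [-0.14  0.38  2.33  2.46  0.4  -1.19]
```

View pics/nears.png

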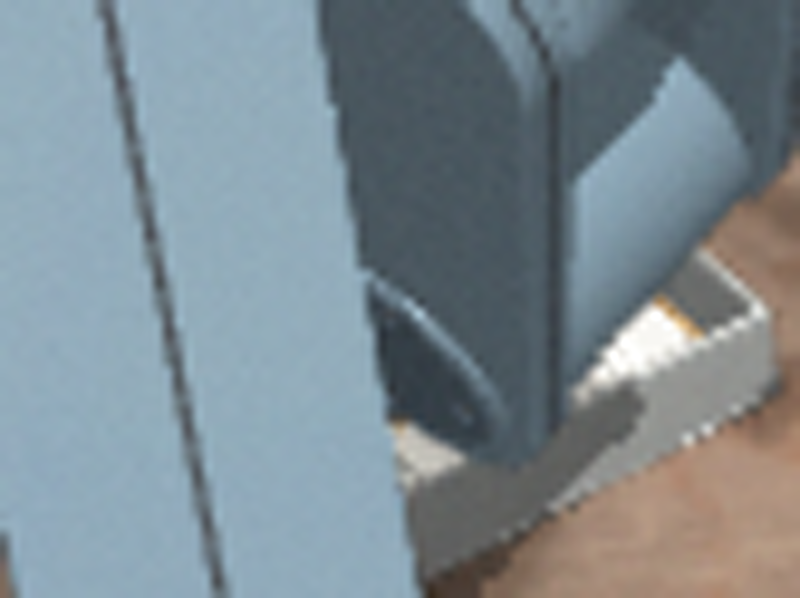

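The arm hides the gripper in this view. No force is registering, and the geometry clears the lid, so I'll go on by feel with a force guard.

Run:
```python
from h import *
r=robot.move_linear(pose(CASE,BOLT,T40,9,-1)[0],speed=40,f_stop=5); st(f'in {r}')
if not r:
    for w in (.26,.22,.18):
        robot.move_gripper(w); st(w); print(robot.current_finger_force())
```

```text
in False 19.51 [612.  122.6  22.6] F [-0.3  0.1  0.4] w 0.324
0.26 19.88 [612.2 122.6  22.8] F [-0.3  0.1 -0. ] w 0.259
0.0
0.22 20.2 [612.2 122.6  22.6] F [-0.3  1.  -0.5] w 0.219
0.0
0.18 20.52 [612.2 122.6  22.6] F [ 0.5 -0.5  0. ] w 0.182
0.0
```

Run:
```python
from h import *
yc=np.array([-np.sin(CASE[2]),np.cos(CASE[2]),0])
for w in (.16,.145,.13,.12,.11):
    robot.move_gripper(w); print(w,round(robot.current_gripper_width(),3),'Fy',round(robot.current_contact_force()@yc,2),robot.current_contact_force().round(1),robot.current_finger_force())
```

```text
0.16 0.163 Fy -0.59 [-0.5 -0.7 -0.4] 0.0
0.145 0.141 Fy -1.01 [ 0.5 -0.9 -0.6] 0.0
0.13 0.13 Fy -0.49 [ 0.5 -0.4 -0.2] 0.0
0.12 0.121 Fy 0.3 [0.6 0.4 0.3] 0.11081738630309701
0.11 0.111 Fy -0.37 [ 0.2 -0.3  0.5] 0.13732315215747803
```

Run:
```python
from h import *
robot.move_gripper(0.); st('grip'); print(robot.current_finger_force())
p=robot.current_tcp_pos(); robot.move_linear(p+[0,0,15],speed=40); st('lift'); print(robot.current_finger_force())
B=[BOLT[0],BOLT[1],BOLT[2]+15]
robot.move_linear(pose(CASE,B,T40,-140,-1)[0],speed=120); st('out')
q=robot.current_tcp_pos(); robot.move_linear(q+[0,0,90],speed=150); st('up')
P,o=pose(TRAY,[-2,8,29],T40,9,-1)
robot.move_ptp(P+[0,0,120],o); st('over tray'); print(robot.current_finger_force())
c=cam('side'); cv2.imwrite('pics/bolt.png',cv2.resize(c['img'][150:270,240:400],None,fx=5,fy=5,interpolation=cv2.INTER_CUBIC))
```

```text
grip 21.97 [612.2 122.6  22.7] F [-0.5 -0.4  1.1] w 0.099
29.984838366508484
lift 22.49 [612.3 122.5  37.9] F [ 0.2 -0.3 -0.7] w 0.099
29.98459964990616
out 23.88 [509.1 100.5 142.9] F [ 0.2  0.4 -0.5] w 0.102
up 24.93 [508.7 100.8 231.9] F [-0.9 -0.6 -1. ] w 0.098
over tray 26.56 [ 473.7 -331.6  142.7] F [1.3 0.9 0.1] w 0.098
29.984461963176727
```

Run:
```python
from h import *
p=robot.current_tcp_pos()
robot.move_linear([p[0],p[1],40],speed=120); st()
r=robot.move_linear([p[0],p[1],8.5],speed=30,f_stop=4); st(f'down {r}')
robot.move_gripper(.14); robot.sleep(.3); robot.move_gripper(.35); st('rel')
robot.move_linear(p,speed=120); st('up')
c=robot.current_tcp_pos(); robot.move_linear(c+[0,0,120],speed=250)
P,o=tab(1.05,flip=-1); robot.move_ptp(P-[170,0,-100],o); st('near')
robot.move_gripper(.6)
c=cam('top'); cv2.imwrite('pics/placed.png',cv2.resize(c['img'][142:262,145:345],None,fx=4,fy=4,interpolation=cv2.INTER_CUBIC))
```

```text
27.62 [ 474.1 -331.6   40.4] F [ 0.4  0.3 -0.4] w 0.099
down False 28.82 [ 473.9 -331.5    8.6] F [-0.4  0.2 -0.9] w 0.097
rel 30.0 [ 473.9 -331.4    8.5] F [ 0.1 -0.7  0.2] w 0.352
up 31.27 [ 473.7 -331.   142.2] F [ 0.4  0.4 -0.2] w 0.349
near 33.3 [418.1  41.2 290.7] F [ 0.4  0.  -0.4] w 0.351
```

View pics/placed.png

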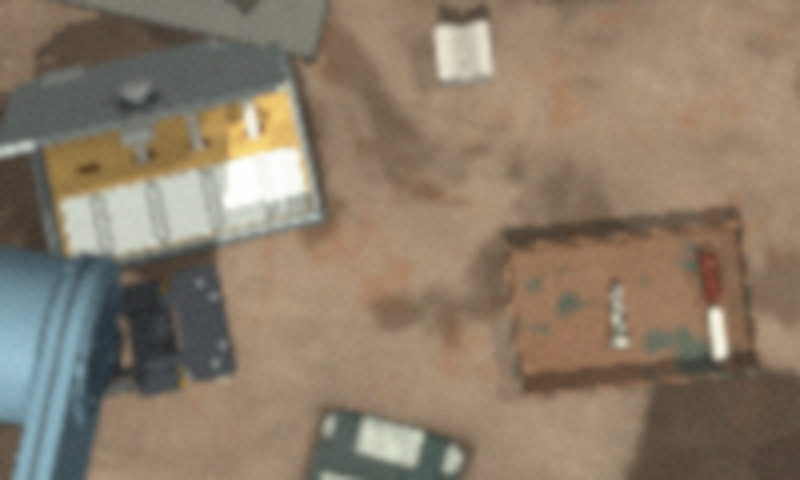

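The bolt lies in the rusty tray at (620,315), clear of the spring and pin at (712,300). The left cradle is empty and the three dowels, vee block and lid are undisturbed. Now close the lid.

Run:
```python
import re
s=open('h.py').read()+"CASE=np.r_[toW(CASE,[1.5,1.5,0])[0][:2],CASE[2]]\n"; open('h.py','w').write(s)
from h import *
p,o=tab(1.05,flip=-1)
robot.move_ptp(p+[0,0,90],o)
print(robot.move_linear(p,speed=80,f_stop=8)); st('at')
robot.move_gripper(0.); st('grip')
swing(1.05,.2,7); st('.2')
swing(.2,.04,2,speed=60); st('.04')
for l in (.02,0.,-.02,-.03):
    r=robot.move_linear(*tab(l,flip=-1),speed=25,f_stop=15); st(f'{l} {r}')
    if r: break
```

```text
False
at 35.96 [589.9  43.3 192.5] F [-0.5 -0.2 -0.3] w 0.6
grip 36.58 [589.3  43.9 191.9] F [-0.5  2.9  1. ] w 0.256
.2 39.2 [500.8  23.   70.9] F [-0.3 -6.6 -2.9] w 0.253
.04 39.98 [496.7  22.   41.9] F [-0.5 -7.3 -2.4] w 0.251
0.02 False 40.28 [496.5  22.   38.3] F [-0.7 -8.  -2.9] w 0.256
0.0 False 40.58 [496.4  22.   34.7] F [-0.9 -7.8 -2.3] w 0.253
-0.02 False 40.88 [496.4  22.   31.1] F [-0.5 -6.8 -2.2] w 0.257
-0.03 False 41.13 [496.6  22.   30.7] F [-5.4 -7.5 12.8] w 0.251
```

Run:
```python
from h import *
robot.move_gripper(.55); st('rel')
p=robot.current_tcp_pos(); robot.move_linear(p+[0,0,90],speed=150)
robot.move_gripper(0.)
P,o=pose(CASE,[-50,0,67.5],0,0,-1)
robot.move_ptp(P+[0,0,30],o); st('over')
r=robot.move_linear(P+[0,0,-20],speed=15,f_stop=4); st(f'touch {r}')
r=robot.move_linear(P+[0,0,-20],speed=12,f_stop=35); st(f'press {r}')
```

```text
rel 41.8 [495.2  23.2  28.9] F [-0.1  0.9 -1.3] w 0.553
over 43.82 [548.3  34.6  96.6] F [-0.7  0.4 -0.5] w 0.006
touch True 45.77 [548.1  34.4  67.1] F [-0.   0.6  3.2] w 0.004
press True 46.62 [548.1  34.4  61.7] F [-2.   0.   6.6] w 0.001
```

Run:
```python
from h import *
P,o=pose(CASE,[-50,0,67.5],0,0,-1)
for i in range(2):
    r=robot.move_linear(P+[0,0,-20],speed=8,f_stop=40); st(f'press {r}')
p=robot.current_tcp_pos(); robot.move_linear(p+[0,0,10],speed=40); st('off')
r=robot.move_linear(p+[0,0,-10],speed=15,f_stop=4); st(f'touch {r}')
```

```text
press True 47.42 [548.1  34.4  61.7] F [-1.8  0.4  9.2] w 0.005
press True 48.22 [548.1  34.4  61.7] F [-2.6  0.4  8.7] w 0.007
off 48.63 [548.2  34.4  71.8] F [-0.2  0.2  0.6] w 0.003
touch True 49.4 [548.1  34.4  61.7] F [-1.1  0.2  5. ] w 0.006
```

The plunger is solid at 61.7 mm (61.5 expected for shut and locked). Retreat and hand in.

Run:
```python
from h import *
p=robot.current_tcp_pos(); robot.move_linear(p+[0,0,150],speed=200); robot.sleep(.3); st()
print(robot.hand_in())
```

```text
50.6 [547.7  34.5 210.8] F [0.1 0.4 0.4] w 0.006
the job is handed in; nothing more can be done
None
```

The job is handed in at 50.6 s: the lid was opened to its stop, the bolt now lies in the rusty tin tray, the lid is shut, and the plunger was pressed down solid last (judged by touch, as my picture allowance was used up).

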